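Check the static charge on a clamped module case with a hand-held field meter

TASK

Check the module in the test jig for static charge: first swing the toggle clamp fully open, by pulling its upright handle back and down towards the robot, so that its metal arm stands clear of the module's white case. Then take the static-field meter out of its bench stand, carry it over the parts bins, and hold it upright with its sensing end 25 mm above the middle of the case's top, square to the case with its wide side along the case's long side, without ever touching the case or the jig with the meter. Finish while still holding the meter still there, and leave the case in its nest and the bins, the spare case and the tape roll where they are.

Things in the scene. Friction and masses are not known exactly. Their poses are not given: they have to be found in the camera images.
- clamp_grip (a point): centre of the red round grip (17 mm diameter, 85 mm long along this z) of the toggle clamp's handle, on the robot's side of the jig. Shut: upright, centre 197 mm above the bench. To open, it lies back 74 degrees towards jig -x, swinging about clamp_pivot, which sinks meanwhile: in all the centre moves 81 mm to jig -x and 94 mm down. Moves with a few newtons and stays where left
- clamp_pivot (a point): lower pivot pin of the handle, 87.5 mm below the grip's centre along the grip; as the clamp opens it sinks 31 mm, nearly in step with the handle's angle, and strays up to 6 mm along jig x. The handle swings in the jig's vertical x-z plane; pinched across jig y, the grip can turn between the fingers
- clamp_arm (a joint): angle of the clamp's metal arm: 0 = shut, level, its rubber tip on the case; 1.78 = fully open, standing up and leaning slightly back. It follows the handle; the handle's first 15 degrees move it only 0.2 rad. Open, arm and spindle reach 185 mm above the bench and stay 60 mm from the case's middle, on the robot's side
- jig: test jig, fixed to the bench, position and yaw vary: dark steel base plate 230 mm (x) by 150 mm (y), its top 20 mm up; origin on the bench under the plate's centre; x points away from the robot, from clamp to case. The nest is centred at x = +45 mm; the clamp's arm pivots at x = -42 mm, 95 mm up
- case: white plastic module case lying loose in the jig's nest, 80 mm (x) by 110 mm (y, its long side) by 32 mm high; origin at the centre of its underside, 25 mm above the bench
- case_top (a point): middle of the case's top face, 57 mm above the bench; axes as the case's: y along its long side, z up
- meter: static-field meter: dark plastic box 24 mm thick (x), 62 mm wide (y), 105 mm tall (z), about 0.15 kg, standing upright; this origin is the centre of its lower end face, which is the sensing end. A display is on one wide face. Loose in its stand
- meter_center (a point): centre of the meter, half-way up, 52.5 mm above its sensing end; axes as the meter's. Grip it across its 24 mm thickness at this height or up to 35 mm above it
- stand: grey bench stand of the meter, fixed, position and yaw vary, left or right of the bins (the jig is on the other side): foot 75 by 115 by 8 mm; the meter stands in its open pocket, 8 mm above the bench, 1.5 mm play; cheeks 42 mm high at the meter's narrow sides, lips 22 mm high along its wide faces. Lift the meter straight up
- bin_near: open red plastic parts bin 165 mm (x) by 105 mm (y) by 82 mm high, loose, with small hardware in it; origin at the centre of its underside
- bin_far: second such bin, farther from the robot, same size; origin at the centre of its underside
- spare_case: another white module case, same size, lying loose on the bench by itself, at the far left or far right: not to be measured or moved
- tape_roll: roll of yellow tape lying flat at the far left or far right, 100 mm in diameter, 24 mm high; origin at the centre of its underside
There are look-alikes about, which are no part of the job. Leave any green or purple look-alike of the bin_near alone. There is more than one size of the meter; the one meant has the size given above.

How it is judged:
By the outcome, as a careful person would: the job done as asked, in the order asked, and still so for the second after the job is handed in, while the arm keeps its last pose, push and grip.
It also fails if it takes over 58 s, if anything falls off the work surface, if the arm or the gripper's body presses on something with over 40 N, if the wrist force passes 120 N, or if a joint passes its speed limit or range.

ROBOT

A 6-joint arm with a two-finger parallel gripper is mounted at the origin on the work surface. World frame = base frame: x ahead of the robot, y to its left, z up, the work surface at z = 0. Lengths are in mm, angles in rad, forces in N, time in s.
With the tool pointing down it reaches from about 350 to 975 mm from the base axis. Payload 7.1 kg.
Tool frame: the origin (TCP) lies midway between the tips of the shut fingers; the grasp point (between the pads) lies ctrl.grip_point_offset behind it (ctrl.grip_point_offset is the distance from the TCP to the grasp point, in mm); z points along the fingers, y is the line along which they close (so a half turn about z gives the same grasp; the last joint's range is limited). The gripper opens to 88 mm and grips with 3 to 60 N. Pads are 20 mm wide; open, the fingers measure 115 mm over their backs; the gripper's body (75 mm by 178 mm) begins 61 mm behind the grasp point.
Start: joints at [-1.229, 0.423, 1.63, -0, 1.089, -0.019], TCP at [220.656, -584.736, 201.275] pointing down, gripper open.
Joint ranges: [-3, 3], [-0.9, 2.11], [0.09, 2.58], [-1.31, 4.45], [0.11, 2.69], [-2.54, 2.54]. Speed limits (rad/s): [2.39, 2.39, 3.01, 3.14, 3.14, 3.14].

INTERFACE

Orientations are given as a rotation vector (axis times angle).
In Python, from workcell import ctrl, get_image, close_job, finder gives the robot as it stands.
- The arm moves only by the tool servo_tool, never from a script. Its argument "deltas" is a list of rows, each a list of 2 entries, a list of its own where there are three numbers: the shift along the tool's x, y, z in mm, then the turn, a rotation vector about the tool's x, y, z in rad. A call has 1 to 5 rows; each row is the pose to reach, as a shift and turn from the pose commanded when the call began, along the tool's axes at that moment; what a row does not reach only later rows make up. A row lasts 1/12 s, in which the tool goes at most 41.7 mm and 7.16 degrees, less where a joint would pass 70% of its speed; a pose out of reach is approached as far as the arm can. A call with a gripper value outside its range is refused whole. "grip" is the closure, from -1 (fully open) to 1 (shut), so that 0 is half open, set as the call begins (left out, the last holds). The fingers move at their own pace and stop on an object; the grip force is fixed at half the most. Time passes only in rows, so rows that repeat a pose let the fingers close. It gives the time, the measured TCP pose, the force, the opening and the grip force at its end, in the units of the state.
- ctrl.get_obs(): the state, without advancing time (a new reading comes with each control period).
- get_image(name): name is "scene" or "top" or "wrist"; returns a dict with "frame" (384x512x3 uint8, blue, green, red), "depth" (384x512 float32, mm along the optical axis (not along the pixel's ray), 0 where there is no reading), "K" (3x3 intrinsics, pixels), "pose" (4x4, takes a point from camera to world coordinates). Camera axes: x right, y down, z forward; pixel columns grow to the right and rows downward; lengths in mm; the calibration is good to about 2 mm. A picture is of the moment at which its call begins.
- close_job(): hands the job in; it is judged then, once.
Trained networks look in a picture, given as the dict that the camera call returned (one of the last four; its "shot" number tells which), for a name from the list of things; names that differ only in an ending like _2 or _b are one class to them, and where a whole thing is asked for, a point or a joint stands for the part that bears it (a point fixed in the world has none). Each returns a list of dicts, best first, with "score" (0 to 1); they miss things now and then, are a little off and sometimes report something else, mostly with a low value. They report only what shows in the picture. A call takes as long as a camera call. They do not tell look-alikes from the thing itself.
- finder.search_frame(query, picture): "rect" ([centre column, centre row, width, height] as shares, 0 to 1, of the picture: columns of its width, rows of its height, round what is visible of it).
- finder.silhouettes(query, picture): "mask" (384x512 bool, what is visible of it) and "rect" ([centre column, centre row, width, height] as shares, 0 to 1, of the picture: columns of its width, rows of its height, round what is visible of it).
The state is a dict: "t": time; "qpos": joint angles; "qvel": joint speeds; "joint_torque": joint torques, N m; "ee_pos": TCP position; "orientation": TCP orientation; "ft_force": force on the tool from outside, world axes, zero at the start; "moment": the same for the moment, N m; "width": finger opening in mm; "grasp_force": force on a finger pad.
Only numpy, scipy, OpenCV 4.12 (cv2) and the standard library are available. Lean on these libraries where they do the work, as an engineer would, in place of code of your own. Each camera call takes 0.05 s, during which the arm holds its last target. There are 200 camera calls.

## Working session

There is one attempt and no reset: what is moved stays moved. The work goes in short steps, Python scripts to look and compute and a tool call to move; the robot and the scene stay as the last step left them, time stands still between calls to the robot, and variables do not carry over. Pictures are saved under pics/ and viewed, at most 10 in all, crops included, and the job is handed in when it is done.

Besides the shell and the picture viewer there is one more tool, called after ">>>" as a command line: name --argument value ..., lists and objects as JSON in quotes. servo_tool: Moves the arm, as the interface text tells. Its arguments: {"type":"object","properties":{"deltas":{"type":"array","items":{"type":"array"}},"grip":{"type":"number"}},"required":["deltas"]}

```bash
ls; mkdir -p pics
python3 - <<'E'
from workcell import ctrl,get_image,finder
import cv2,numpy as np
print(ctrl.get_obs(), ctrl.grip_point_offset)
for n in ["scene","top"]:
    p=get_image(n); cv2.imwrite(f"pics/{n}0.png",p["frame"]); np.savez(f"{n}0.npz",**{k:p[k] for k in("frame","depth","K","pose")})
    print(n,p["K"].tolist(),p["pose"].round(3).tolist())
    for q in ["clamp_grip","jig","case","meter","stand","bin_near","tape_roll"]:
        print(q,[(round(r["score"],2),(np.array(r["rect"])*[512,384,512,384]).round(0).tolist()) for r in finder.search_frame(q,p)])
E
```

```text
pics
{'t': 0.0, 'qpos': array([-1.22901448e+00,  4.23804989e-01,  1.63065490e+00, -2.85612715e-05,
        1.08859757e+00, -1.90143738e-02]), 'qvel': array([ 6.64056873e-04,  2.22448408e-04, -1.70159311e-03,  1.99670651e-05,
       -9.99922789e-04,  1.34337204e-03]), 'joint_torque': array([-2.45088704e-03, -5.44632268e+01, -2.73668575e+01,  6.43179193e-02,
        2.28280347e-02, -1.16590227e-04]), 'ee_pos': array([ 220.45517223, -584.22379368,  200.53789345]), 'orientation': array([-3.08918989e+00, -5.63430253e-01,  4.08747332e-04]), 'ft_force': array([ 0.2507592 , -0.0747519 ,  0.29483073]), 'moment': array([-0.0801973 ,  0.02961252,  0.04223041]), 'grasp_force': 0.0, 'width': 87.49737645495004} 18.700000000000003
scene [[430.0986146142258, 0.0, 247.94086664567288], [0.0, 430.0986146142258, 187.85967199192456], [0.0, 0.0, 1.0]] [[0.465, 0.704, -0.537, 1305.184], [0.885, -0.362, 0.292, -381.776], [0.011, -0.611, -0.791, 1210.213], [0.0, 0.0, 0.0, 1.0]]
clamp_grip [(0.71, [159.0, 196.0, 7.0, 19.0])]
jig [(0.83, [171.0, 236.0, 61.0, 95.0]), (0.71, [158.0, 194.0, 9.0, 22.0])]
case [(0.
[... 309 characters left out ...]
0, 30.0])]
top [[356.13018437150197, 0.0, 256.21494934851916], [0.0, 356.13018437150197, 185.72461726189925], [0.0, 0.0, 1.0]] [[-0.0, -0.986, 0.166, 375.441], [-1.0, -0.001, -0.011, 10.073], [0.011, -0.166, -0.986, 1384.199], [0.0, 0.0, 0.0, 1.0]]
clamp_grip [(0.61, [326.0, 181.0, 33.0, 24.0]), (0.55, [330.0, 201.0, 7.0, 8.0])]
jig [(0.72, [323.0, 194.0, 48.0, 68.0])]
case [(0.66, [327.0, 181.0, 36.0, 26.0])]
meter [(0.65, [222.0, 178.0, 16.0, 11.0]), (0.57, [186.0, 187.0, 23.0, 12.0])]
stand [(0.67, [190.0, 191.0, 32.0, 19.0])]
bin_near [(0.85, [201.0, 245.0, 53.0, 51.0]), (0.83, [177.0, 146.0, 52.0, 55.0]), (0.82, [253.0, 215.0, 30.0, 47.0])]
tape_roll [(0.64, [373.0, 200.0, 29.0, 29.0])]
```

Run:
```python
import cv2
a=cv2.imread("pics/scene0.png")[110:310,60:410];b=cv2.imread("pics/top0.png")[90:300,120:420]
cv2.imwrite("pics/s1.png",cv2.resize(a,(788,450),interpolation=2));cv2.imwrite("pics/t1.png",cv2.resize(b,(780,546),interpolation=2))
```

```text
(no output)
```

View pics/s1.png

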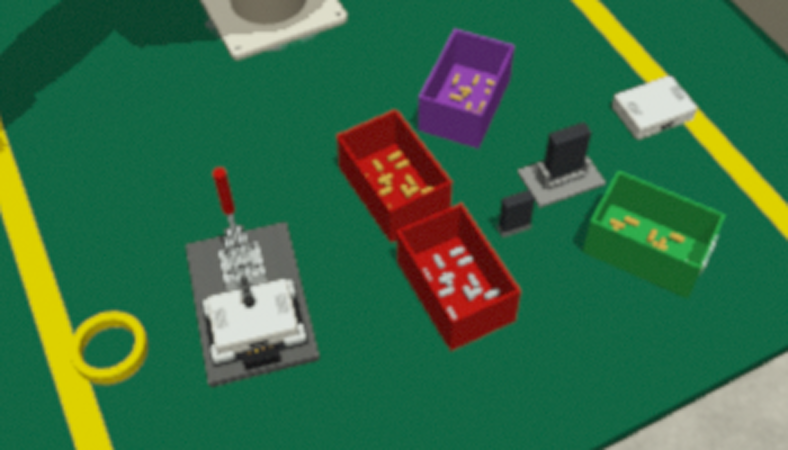

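View pics/t1.png

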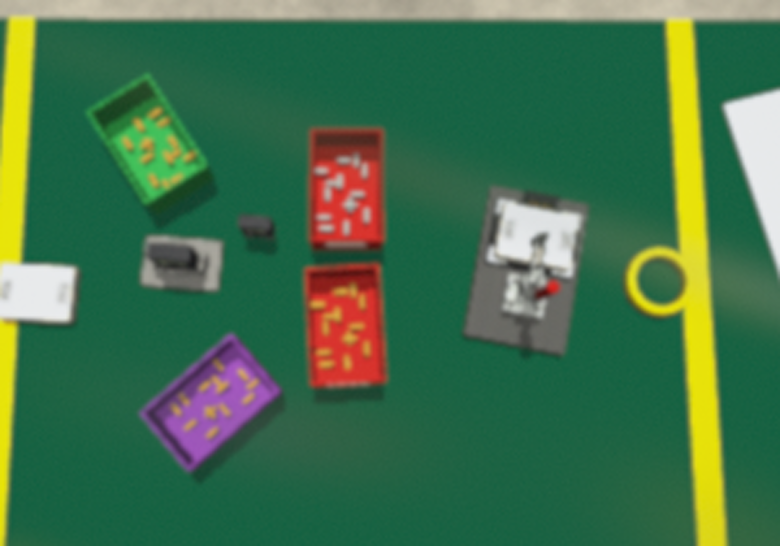

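The scene view shows the red clamp grip (full px ~159,195), the case in the jig (~171,250), the meter in its stand (~314,175) and a smaller look-alike meter next to it (~289,205). Two red bins stand between them. The top view agrees: jig at ~323,194, stand at ~190,191. Next I'll get rough positions from depth.

```bash
cat > h.py <<'E'
import numpy as np,cv2
from scipy.spatial.transform import Rotation as R
def cloud(p):
    d=p["depth"];K=p["K"];v,u=np.indices(d.shape)
    c=np.stack([(u-K[0,2])/K[0,0]*d,(v-K[1,2])/K[1,1]*d,d],-1)
    return c@p["pose"][:3,:3].T+p["pose"][:3,3], d>0
def rect(P,lo,hi,m,cx,cy,r):
    "min-area rectangle of the points in a height band near (cx,cy)"
    s=m&(P[...,2]>lo)&(P[...,2]<hi)&(np.hypot(P[...,0]-cx,P[...,1]-cy)<r)
    q=P[s]
    if len(q)<5: return len(q)
    (c,wh,a)=cv2.minAreaRect(q[:,:2].astype(np.float32))
    return len(q),np.round(c,1),np.round(wh,1),round(a,1),"z",q[:,2].mean().round(1),"mean",q[:,:2].mean(0).round(1)
E
python3 - <<'E'
from h import *
for n in("top","scene"):
    p=np.load(n+"0.npz");P,m=cloud(p);f=p["frame"].astype(int)
    for (u,v) in ([(327,181),(186,187),(222,177),(190,191),(201,245),(253,215),(252,165)] if n=="top" else [(170,250),(314,175),(159,195)]):print(n,u,v,P[v,u].round(0))
    red=(f[...,2]>120)&(f[...,1]<50)&(f[...,0]<60)&m&(P[...,2]>120)
    print("red",rect(P,110,300,red,500,-260,200))
    w=f.min(-1)>170
    c=(480,-270)
    q=P[w&m&(abs(P[...,2]-57)<8)&(P[...,0]>350)&(P[...,1]>-400)&(P[...,1]<-150)];print("white",len(q),q.mean(0).round(1),cv2.minAreaRect(q[:,:2].astype(np.float32)))
    q=P[m&(P[...,2]>95)&(P[...,1]>150)&(P[...,0]>250)];print("meter",len(q),q.mean(0).round(1),cv2.minAreaRect(q[:,:2].astype(np.float32)))
    q=P[m&(P[...,2]>60)&(P[...,2]<100)&(P[...,1]>-60)&(P[...,1]<110)&(P[...,0]>100)];print("bins",q.min(0).round(),q.max(0).round())
E
```

```text
top 327 181 [ 607. -262.  109.]
top 186 187 [584. 250. 111.]
top 222 177 [628. 124.  76.]
top 190 191 [574. 241.  80.]
top 201 245 [377. 207.  -0.]
top 253 215 [492.   8.   4.]
top 252 165 [690.  12.   5.]
red (9, array([ 519.4, -248. ]), array([6.9, 7.7]), 39.4, 'z', np.float64(236.6), 'mean', array([ 519.5, -247.7]))
white 537 [ 618.6 -267.9   56.3] ((585.4137573242188, -263.6307373046875), (110.37761688232422, 151.38548278808594), 78.30734252929688)
meter 5299 [539.1 802.3 129.4] ((489.9674072265625, 573.7041625976562), (478.7643127441406, 700.6422119140625), 0.1281980723142624)
bins [388. -47.  60.] [771. 110.  89.]
scene 170 250 [ 625. -278.   56.]
scene 314 175 [598. 257.  89.]
scene 159 195 [ 528. -253.  205.]
red (27, array([ 522.8, -252.3]), array([11.3, 11.2]), 39.5, 'z', np.float64(230.6), 'mean', array([ 524.6, -251.8]))
white 831 [ 619.6 -272.2   57.2] ((588.8214721679688, -265.76434326171875), (109.48489379882812, 146.21922302246094), 78.2718276977539)
meter 6503 [544.7 855.8 129.4] ((491.8855285644531, 636.9813842773438), (483.0460205078125, 830.4227905273438), 0.05247705802321434)
bins [390. -49.  60.] [775. 108.  89.]
```

```bash
cat >> h.py <<'E'
def to(o,pos,yaw,pose=None):
    "tool-frame shift and turn from the measured pose to pos, tool down with its x at yaw (deg)"
    A=R.from_rotvec(o["orientation"]) if pose is None else pose
    y=np.radians(yaw/2);B=R.from_rotvec(np.pi*np.array([np.cos(y),np.sin(y),0]))
    return A.inv().apply(np.array(pos)-o["ee_pos"]).round(1).tolist(),(A.inv()*B).as_rotvec().round(4).tolist()
E
python3 - <<'E'
from h import *
from workcell import ctrl,get_image
o=ctrl.get_obs();print(to(o,(440,-260,340),-11.7))
p=get_image("wrist");A=R.from_rotvec(o["orientation"]).as_matrix()
print(p["K"].round(1).tolist(),(A.T@p["pose"][:3,:3]).round(3).tolist(),(A.T@(p["pose"][:3,3]-o["ee_pos"])).round(1))
E
```

```text
([319.9, -226.4, -138.7], [0.0001, -0.0, 0.565])
[[289.1, 0.0, 253.6], [0.0, 289.1, 190.1], [0.0, 0.0, 1.0]] [[-0.0, -0.97, -0.242], [1.0, -0.0, -0.0], [0.0, -0.242, 0.97]] [  65.3    2.  -184.6]
```

>>> servo_tool --deltas '[[[35, -25, -15], [0, 0, 0.113]], [[70, -50, -30], [0, 0, 0.226]], [[105, -75, -45], [0, 0, 0.339]], [[140, -100, -60], [0, 0, 0.452]], [[170, -121, -80], [0, 0, 0.565]]]'

```text
t: 1.27
ee_pos: [329.5, -420.8, 274.4]
orientation: [-3.123, 0.329, 0.001]
ft_force: [0.9, -0.3, 0.2]
width: 87.9
grasp_force: 0.0
```

Run:
```python
from h import *
from workcell import ctrl
o=ctrl.get_obs();print(o["ee_pos"],to(o,(500,-265,345),-11.7))
```

```text
[ 329.49026707 -420.82355434  274.38765373] ([134.2, -188.1, -70.5], [-0.0011, 0.001, -0.006])
```

>>> servo_tool --deltas '[[[23, -30, -13], [0, 0, 0]], [[46, -60, -26], [0, 0, 0]], [[69, -90, -39], [0, 0, 0]], [[92, -120, -52], [0, 0, 0]], [[115, -150, -70], [0, 0, 0]]]'

```text
t: 1.68
ee_pos: [472.8, -297.7, 344.6]
orientation: [-3.125, 0.32, 0.001]
ft_force: [-0.4, -0.1, 0.4]
width: 87.6
grasp_force: 0.0
```

>>> servo_tool --deltas '[[[0, 0, 0], [0, 0, 0]], [[0, 0, 0], [0, 0, 0]]]'

```text
t: 1.85
ee_pos: [473.6, -298.6, 345.3]
orientation: [3.125, -0.314, 0.003]
ft_force: [-1.1, -1.2, -0.7]
width: 88.0
grasp_force: 0.0
```

Run:
```python
from h import *
from workcell import ctrl,get_image
o=ctrl.get_obs();print(o["ee_pos"])
p=get_image("wrist");np.savez("w1.npz",**{k:p[k] for k in("frame","depth","K","pose")})
cv2.imwrite("pics/w1.png",p["frame"]);P,m=cloud(p);f=p["frame"].astype(int)
print("case",rect(P,53,61,m&(f.min(-1)>140),620,-269,90))
red=m&(f[...,2]>100)&(f[...,1]<60)&(f[...,0]<70)
for z in range(150,245,15):print(z,rect(P,z,z+15,red,520,-250,60))
```

```text
[ 473.55981777 -298.5813463   345.28596105]
case (3692, array([ 597.9, -267.7]), array([109.4, 125.1]), 78.4, 'z', np.float64(58.0), 'mean', array([ 621. , -273.8]))
150 0
165 1
180 0
195 1
210 2
225 (94, array([ 522.4, -253.3]), array([15. , 14.4]), 77.2, 'z', np.float64(238.8), 'mean', array([ 522.8, -254.3]))
240 (108, array([ 521.2, -252.6]), array([13.5, 13.8]), 18.3, 'z', np.float64(240.7), 'mean', array([ 521.4, -252.5]))
```

View pics/w1.png

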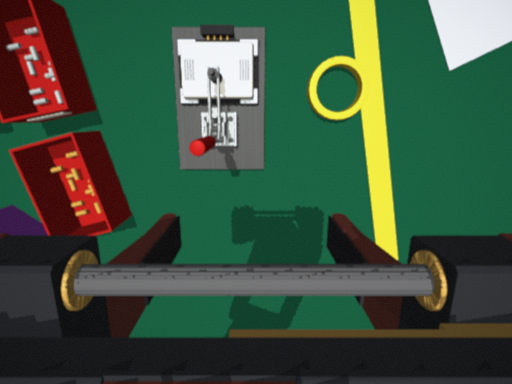

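The wrist view shows the jig at columns 172–265 and rows 27–170, the grip's tip at about (203,147), and the case at about (217,70). Next I approach the grip.

Run:
```python
from h import *
from workcell import ctrl
o=ctrl.get_obs();print(to(o,(522,-252.5,290),-11.6),to(o,(522,-252.5,178.3),-11.6))
p=np.load("w1.npz");P,m=cloud(p);f=p["frame"].astype(int)
a=np.radians(-11.6);J=np.array([[np.cos(a),np.sin(a)],[-np.sin(a),np.cos(a)]])
q=P[m&(f.min(-1)>140)&(abs(P[...,2]-57)<4)&(np.hypot(P[...,0]-620,P[...,1]+269)<90)]
s=q[:,:2]@J.T; g=J@[522,-252.5]
print("grip in jig frame",g)
print(np.histogram(s[:,0],30));print("y edges",np.percentile(s[:,1],[.5,50,99.5]), "x",np.percentile(s[:,0],[.5,99.5]))
big=s[(abs(s[:,1]-np.median(s[:,1]))>35)];print("x of side parts",np.percentile(big[:,0],[1,99]))
q=P[m&(abs(P[...,2]-20)<4)&(np.hypot(P[...,0]-570,P[...,1]+260)<170)][:,:2].astype(np.float32);print("plate",cv2.minAreaRect(q))
```

```text
([39.5, -55.8, 54.3], [0.0004, 0.0002, 0.0]) ([39.5, -55.9, 166.0], [0.0004, 0.0002, 0.0])
grip in jig frame [ 562.11045538 -142.38007569]
(array([  9,   9,   6,   7,  11,   0,   0,   0,   0,   0,   6, 152, 190,
       194, 195, 189, 171, 149, 143, 169, 174, 190, 214, 213, 216, 218,
       219, 217, 220, 211]), array([576.92797931, 581.09773227, 585.26748522, 589.43723817,
       593.60699113, 597.77674408, 601.94649704, 606.11624999,
       610.28600294, 614.4557559 , 618.62550885, 622.79526181,
       626.96501476, 631.13476771, 635.30452067, 639.47427362,
       643.64402657, 647.81377953, 651.98353248, 656.15328544,
       660.32303839, 664.49279134, 668.6625443 , 672.83229725,
       677.0020502 , 681.17180316, 685.34155611, 689.51130907,
       693.68106202, 697.85081497, 702.02056793]))
y edges [-196.73486325 -146.78631776  -88.44742747] x [587.01793241 701.65232155]
x of side parts [624.13177858 701.34667899]
plate ((567.0200805664062, -308.6116638183594), (242.6976318359375, 229.77891540527344), 78.52189636230469)
```

>>> servo_tool --deltas '[[[20, -28, 27], [0, 0, 0]], [[39.5, -55.8, 54], [0, 0, 0]], [[39.5, -55.8, 54], [0, 0, 0]]]' --grip 0.0

```text
t: 2.15
ee_pos: [520.8, -250.6, 285.0]
orientation: [-3.121, 0.32, 0.011]
ft_force: [-1.2, 0.6, -0.9]
width: 71.2
grasp_force: 0.0
```

>>> servo_tool --deltas '[[[0, 0, 30], [0, 0, 0]], [[0, 0, 60], [0, 0, 0]], [[0, 0, 90], [0, 0, 0]], [[0, 0, 112], [0, 0, 0]], [[0, 0, 112], [0, 0, 0]]]'

```text
t: 2.57
ee_pos: [517.5, -252.7, 173.4]
orientation: [-3.122, 0.323, 0.014]
ft_force: [-0.3, 1.4, 0.1]
width: 44.0
grasp_force: 0.0
```

Run:
```python
from h import *
from workcell import ctrl,get_image
o=ctrl.get_obs();print(o["ee_pos"],o["width"],to(o,(522,-252.5,178.3),-11.6))
p=get_image("wrist");cv2.imwrite("pics/w2.png",p["frame"])
```

```text
[ 517.47240152 -252.72516507  173.4176259 ] 44.014923316293135 ([4.3, -1.2, -4.9], [-0.0022, 0.0095, -0.0035])
```

View pics/w2.png

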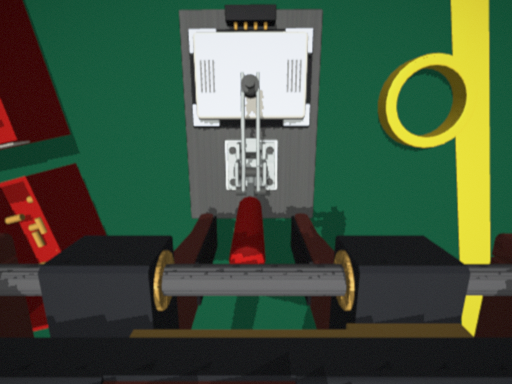

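The red grip stands between the fingers at column ~249, and the finger midline is at ~253. I'll correct slightly and close.

>>> servo_tool --deltas '[[[4.3, -1, -4.9], [-0.002, 0.0095, -0.003]], [[4.3, -1, -4.9], [-0.002, 0.0095, -0.003]]]'

```text
t: 2.78
ee_pos: [528.0, -254.3, 186.0]
orientation: [3.121, -0.316, 0.021]
ft_force: [-0.1, -0.0, -0.8]
width: 44.0
grasp_force: 0.0
```

>>> servo_tool --deltas '[[[0, 0, 0], [0, 0, 0]], [[0, 0, 0], [0, 0, 0]], [[0, 0, 0], [0, 0, 0]], [[0, 0, 0], [0, 0, 0]], [[0, 0, 0], [0, 0, 0]]]' --grip 1

```text
t: 3.2
ee_pos: [526.8, -251.8, 183.8]
orientation: [3.124, -0.316, 0.015]
ft_force: [0.6, 3.9, 2.9]
width: 16.3
grasp_force: 30.0
```

Run:
```python
from h import *
from workcell import ctrl
o=ctrl.get_obs();print(o["ee_pos"],o["width"],o["grasp_force"],o["ft_force"],o["moment"])
def tcp(th,phi):  # in jig-aligned tool axes (x fwd,z down), rel. to start
    t=np.radians(th);f=np.radians(phi);s=th/74
    g=np.array([-87.5*np.sin(t)+3*s,0,-(87.5*np.cos(t)-87.5-31*s)])
    return g+18.7*np.array([np.sin(f),0,np.cos(f)-1]),f
prev=(np.zeros(3),0.)
ths=np.linspace(0,76,16)
for c in range(3):
    p0,f0=tcp(ths[5*c],ths[5*c]/3)
    for k in range(1,6):
        p,f=tcp(ths[5*c+k],ths[5*c+k]/3)
        print(c,R.from_rotvec([0,f0,0]).inv().apply(p-p0).round(1).tolist(),round(f-f0,3))
```

```text
[ 526.84154288 -251.83432363  183.7967834 ] 16.330797742732916 30.002363920211792 [0.61838016 3.94672196 2.92506826] [ 0.70131902 -0.00846562 -0.03819048]
0 [-7.0, 0.0, 2.5] 0.029
0 [-13.9, 0.0, 5.6] 0.059
0 [-20.7, 0.0, 9.4] 0.088
0 [-27.3, 0.0, 13.8] 0.118
0 [-33.7, 0.0, 18.8] 0.147
1 [-6.9, 0.0, 4.7] 0.029
1 [-13.4, 0.0, 10.0] 0.059
1 [-19.7, 0.0, 15.9] 0.088
1 [-25.7, 0.0, 22.4] 0.118
1 [-31.2, 0.0, 29.4] 0.147
2 [-6.1, 0.0, 6.7] 0.029
2 [-11.8, 0.0, 13.8] 0.059
2 [-17.0, 0.0, 21.5] 0.088
2 [-21.7, 0.0, 29.6] 0.118
2 [-25.8, 0.0, 38.1] 0.147
```

>>> servo_tool --deltas '[[[-7, 0, 2.5], [0, 0.029, 0]], [[-13.9, 0, 5.6], [0, 0.059, 0]], [[-20.7, 0, 9.4], [0, 0.088, 0]], [[-27.3, 0, 13.8], [0, 0.118, 0]], [[-33.7, 0, 18.8], [0, 0.147, 0]]]'

```text
t: 3.62
ee_pos: [495.8, -245.7, 167.8]
orientation: [3.098, -0.313, 0.254]
ft_force: [-4.7, 10.4, 21.7]
width: 16.7
grasp_force: 30.0
```

>>> servo_tool --deltas '[[[-6.9, 0, 4.7], [0, 0.029, 0]], [[-13.4, 0, 10], [0, 0.059, 0]], [[-19.7, 0, 15.9], [0, 0.088, 0]], [[-25.7, 0, 22.4], [0, 0.118, 0]], [[-31.2, 0, 29.4], [0, 0.147, 0]]]'

```text
t: 4.03
ee_pos: [466.8, -239.6, 130.6]
orientation: [3.06, -0.308, 0.468]
ft_force: [-1.9, 8.1, 5.6]
width: 16.4
grasp_force: 30.0
```

>>> servo_tool --deltas '[[[-6.1, 0, 6.7], [0, 0.029, 0]], [[-11.8, 0, 13.8], [0, 0.059, 0]], [[-17, 0, 21.5], [0, 0.088, 0]], [[-21.7, 0, 29.6], [0, 0.118, 0]], [[-25.8, 0, 38.1], [0, 0.147, 0]]]'

```text
t: 4.45
ee_pos: [455.6, -237.0, 89.9]
orientation: [3.01, -0.301, 0.673]
ft_force: [-0.7, 3.0, 3.2]
width: 16.4
grasp_force: 30.0
```

>>> servo_tool --deltas '[[[0, 0, 0], [0, 0, 0]], [[0, 0, 0], [0, 0, 0]]]'

```text
t: 4.62
ee_pos: [455.7, -237.0, 89.9]
orientation: [3.012, -0.302, 0.67]
ft_force: [-4.9, 1.2, 1.0]
width: 16.1
grasp_force: 30.0
```

Run:
```python
from h import *
from workcell import ctrl,get_image
o=ctrl.get_obs();A=R.from_rotvec(o["orientation"]).as_matrix();print(o["ee_pos"],o["width"],o["grasp_force"],o["ft_force"],o["moment"],"grasp",o["ee_pos"]-18.7*A[:,2])
a=get_image("scene");b=get_image("wrist")
cv2.imwrite("pics/c1.png",np.hstack([cv2.resize(a["frame"][150:310,80:280],(400,320)),cv2.resize(b["frame"],(400,320))]))
```

```text
[ 455.7304265  -236.97867198   89.94772981] 16.13415374726504 29.9994295835495 [-4.85215334  1.22228888  1.01755907] [ 0.17080052  0.80658551 -0.06124476] grasp [ 447.95342169 -235.44756138  106.88478671]
```

View pics/c1.png

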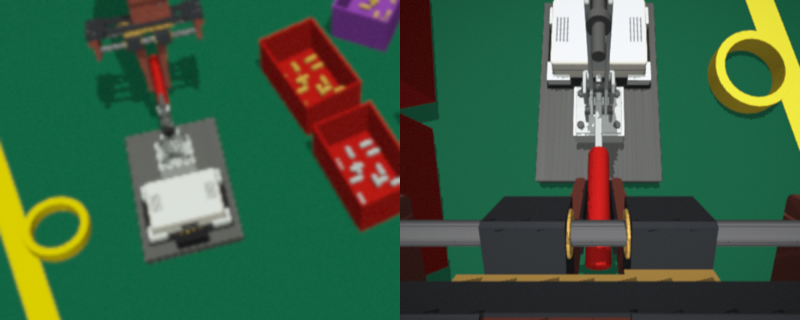

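The clamp is open and its arm stands up clear of the case. I'll push a little further to make sure it reaches the end stop.

>>> servo_tool --deltas '[[[-2.6, 0, 3.2], [0, 0, 0]], [[-5.2, 0, 6.4], [0, 0, 0]], [[-5.2, 0, 6.4], [0, 0, 0]]]'

```text
t: 4.97
ee_pos: [455.3, -237.0, 82.8]
orientation: [3.011, -0.3, 0.674]
ft_force: [0.4, 2.9, 1.3]
width: 16.6
grasp_force: 30.0
```

Run:
```python
from h import *
from workcell import ctrl,get_image
o=ctrl.get_obs();A=R.from_rotvec(o["orientation"]).as_matrix();print(o["ee_pos"],o["ft_force"],o["moment"],"grasp",o["ee_pos"]-18.7*A[:,2])
p=get_image("wrist");P,m=cloud(p);f=p["frame"].astype(int)
red=m&(f[...,2]>90)&(f[...,1]<50)&(f[...,0]<50)&(np.hypot(P[...,0]-450,P[...,1]+235)<70)&(P[...,2]>60)
q=P[red];q=q[abs((q[:,1]+235)+.2*(q[:,0]-447))<9]
k=np.polyfit(q[:,0],q[:,2],1);print(len(q),q.min(0),q.max(0),"angle from vertical",90-np.degrees(np.arctan(k[0]*.98)))
```

```text
[ 455.33855712 -237.01035811   82.83081783] [0.43212953 2.8668295  1.26752344] [ 0.43116487 -0.24735261  0.17703459] grasp [ 447.51824778 -235.46773869   99.74687786]
3045 [ 401.20025561 -250.21780648  100.11872017] [ 482.22755997 -220.90492426  222.23900863] angle from vertical 108.97405960225196
```

>>> servo_tool --deltas '[[[-2, 0, 3], [0, 0, 0]], [[-3.5, 0, 5.5], [0, 0, 0]], [[-3.5, 0, 5.5], [0, 0, 0]]]'

```text
t: 5.27
ee_pos: [455.2, -237.0, 76.8]
orientation: [3.01, -0.3, 0.676]
ft_force: [3.2, 4.3, 2.4]
width: 16.3
grasp_force: 30.0
```

Run:
```python
from h import *
from workcell import ctrl,get_image
o=ctrl.get_obs();A=R.from_rotvec(o["orientation"]).as_matrix();print(o["ee_pos"],o["ft_force"],o["moment"],"grasp",o["ee_pos"]-18.7*A[:,2])
p=get_image("wrist");P,m=cloud(p);f=p["frame"].astype(int)
red=m&(f[...,2]>90)&(f[...,1]<50)&(f[...,0]<50)&(P[...,2]>70)&(P[...,2]<160)
q=P[red];a=np.radians(-11.6);s=np.c_[q[:,:2]@np.array([[np.cos(a),-np.sin(a)],[np.sin(a),np.cos(a)]]),q[:,2]];s=s[abs(s[:,1]+142.4)<5]
for x in range(420,560,10):
    t=s[abs(s[:,0]-x)<5]
    if len(t):print(x,len(t),np.percentile(t[:,2],[5,50,95]).round(1))
```

```text
[ 455.24832085 -237.04720241   76.7705227 ] [3.19487126 4.33593547 2.35891211] [ 0.47372297 -0.75973725  0.30134682] grasp [ 447.4068112  -235.50002209   93.6763489 ]
440 197 [120.1 122.9 124.2]
450 334 [120.3 122.  123.8]
470 281 [113.8 115.4 116.9]
480 338 [110.8 112.7 114.6]
490 312 [107.9 109.8 111.6]
500 288 [105.1 106.9 108.7]
510 252 [102.2 104.  105.6]
520 144 [ 99.4 101.4 102.9]
```

The handle now lies at 74.4° from vertical, so the clamp is fully open. I'll release and back off.

>>> servo_tool --deltas '[[[0, 0, 0], [0, 0, 0]], [[0, 0, 0], [0, 0, 0]], [[0, 0, 0], [0, 0, 0]]]' --grip -1

```text
t: 5.57
ee_pos: [453.8, -237.2, 76.1]
orientation: [3.01, -0.301, 0.673]
ft_force: [0.3, -0.8, -0.3]
width: 33.0
grasp_force: 0.0
```

>>> servo_tool --deltas '[[[0, 0, -25], [0, 0, 0]], [[0, 0, -60], [0, 0, 0]], [[0, 0, -100], [0, 0, 0]], [[0, 0, -140], [0, 0, 0]], [[0, 0, -170], [0, 0, 0]]]'

```text
t: 5.98
ee_pos: [381.2, -223.1, 231.8]
orientation: [3.008, -0.302, 0.672]
ft_force: [0.6, -0.3, 0.4]
width: 66.1
grasp_force: 0.0
```

>>> servo_tool --deltas '[[[0, 0, -35], [0, -0.1, 0]], [[0, 0, -60], [0, -0.2, 0]], [[0, 0, -80], [0, -0.3, 0]], [[0, 0, -85], [0, -0.4, 0]], [[0, 0, -85], [0, -0.44, 0]]]'

```text
t: 6.4
ee_pos: [348.8, -217.5, 309.6]
orientation: [3.123, -0.314, 0.0]
ft_force: [0.4, 0.5, -0.5]
width: 87.5
grasp_force: 0.0
```

Run:
```python
from h import *
from workcell import ctrl,get_image,finder
o=ctrl.get_obs();print(o["ee_pos"],o["ft_force"],o["qpos"].round(2),to(o,(585,200,340),90))
p=get_image("wrist");P,m=cloud(p);f=p["frame"].astype(int)
np.savez("w3.npz",**{k:p[k] for k in("frame","depth","K","pose")})
a=np.radians(-11.6);s=P.copy();s[...,:2]=P[...,:2]@np.array([[np.cos(a),-np.sin(a)],[np.sin(a),np.cos(a)]])
w=m&(f.min(-1)>140)&(abs(s[...,2]-57)<4)&(abs(s[...,0]-662)<70)&(abs(s[...,1]+142)<75)
print("case jig-frame",np.percentile(s[w],[.5,99.5],axis=0).round(1),rect(P,53,61,w,620,-272,100))
```

```text
[ 348.75577581 -217.47417428  309.58732055] [ 0.3525272   0.52617746 -0.5160386 ] [-0.58 -0.04  1.95 -0.    1.23  1.19] ([148.4, -456.0, -31.8], [0.0027, 0.0026, -1.7712])
case jig-frame [[ 592.3 -162.1   53.1]
 [ 597.1 -118.7   56.8]] (12, array([ 554.3, -257.1]), array([43.5,  4.8]), 78.4, 'z', np.float64(54.3), 'mean', array([ 555.9, -251.7]))
```

>>> servo_tool --deltas '[[[10, -30, -2], [0, 0, -0.118]], [[20, -61, -4], [0, 0, -0.236]], [[30, -91, -6], [0, 0, -0.354]], [[40, -122, -8], [0, 0, -0.472]], [[49.5, -152, -10.6], [0, 0, -0.59]]]'

```text
t: 6.87
ee_pos: [425.7, -75.5, 316.9]
orientation: [-3.08, -0.617, -0.001]
ft_force: [0.2, -0.6, 0.3]
width: 87.8
grasp_force: 0.0
```

>>> servo_tool --deltas '[[[25, -20, -2], [0, 0, -0.118]], [[50, -40, -4], [0, 0, -0.236]], [[75, -59, -6], [0, 0, -0.354]], [[100, -79, -8], [0, 0, -0.472]], [[125.6, -98.9, -10.6], [0, 0, -0.59]]]'

```text
t: 7.28
ee_pos: [504.2, 63.7, 327.7]
orientation: [-2.767, -1.486, -0.001]
ft_force: [-0.6, -0.5, -0.7]
width: 87.7
grasp_force: 0.0
```

>>> servo_tool --deltas '[[[32, -2.5, -2], [0, 0, -0.118]], [[64, -5, -4], [0, 0, -0.236]], [[96, -7.5, -6], [0, 0, -0.354]], [[128, -10, -8], [0, 0, -0.472]], [[159.5, -12.4, -10.6], [0, 0, -0.59]]]'

```text
t: 7.7
ee_pos: [582.9, 203.0, 338.2]
orientation: [-2.216, -2.227, -0.0]
ft_force: [0.1, 0.1, 0.7]
width: 88.1
grasp_force: 0.0
```

>>> servo_tool --deltas '[[[0, 0, 0], [0, 0, 0]], [[0, 0, 0], [0, 0, 0]], [[0, 0, 0], [0, 0, 0]]]'

```text
t: 7.95
ee_pos: [582.0, 201.2, 338.1]
orientation: [-2.223, -2.219, 0.001]
ft_force: [0.2, 0.9, -0.0]
width: 87.7
grasp_force: 0.0
```

Run:
```python
from h import *
from workcell import ctrl,get_image
o=ctrl.get_obs();print(o["ee_pos"],o["qpos"].round(2))
p=get_image("wrist");np.savez("w4.npz",**{k:p[k] for k in("frame","depth","K","pose")})
cv2.imwrite("pics/w4.png",p["frame"]);P,m=cloud(p);f=p["frame"].astype(int)
print("meter top",rect(P,107,119,m,585,250,70));print("stand foot",rect(P,5,14,m,580,245,90));print("cheeks",rect(P,38,47,m,580,245,60));print("small",rect(P,60,90,m,628,124,50))
```

```text
[581.95310245 201.21741694 338.10121221] [0.31 0.29 1.51 0.   1.35 0.32]
meter top (779, array([586.9, 253.3]), array([61.8, 24. ]), 85.8, 'z', np.float64(114.0), 'mean', array([587. , 253.9]))
stand foot (1884, array([586.9, 253.2]), array([115.1,  74.9]), 85.6, 'z', np.float64(9.2), 'mean', array([587. , 255.6]))
cheeks (68, array([586.6, 253.2]), array([76.9, 29.1]), 85.7, 'z', np.float64(43.2), 'mean', array([586. , 276.6]))
small (387, array([635.4, 137.6]), array([47.6, 18.7]), 84.3, 'z', np.float64(79.1), 'mean', array([634.7, 139.9]))
```

View pics/w4.png

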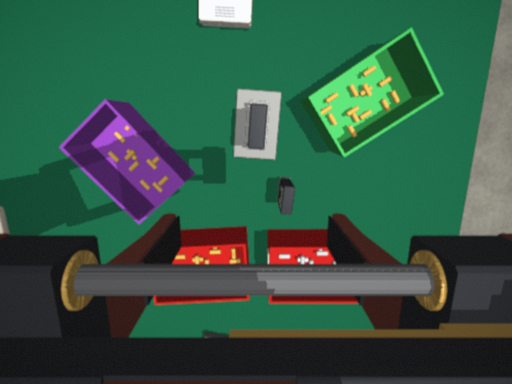

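The meter (62×24, top at z=114) stands in its stand at about px (258,124). The small look-alike is at (287,195), and the green bin's corner is beyond finger reach. I approach with the fingers half open.

Run:
```python
from h import *
from workcell import ctrl
o=ctrl.get_obs();print(to(o,(586.9,253.3,150),85.7))
```

```text
([52.4, 5.0, 188.5], [-0.0007, -0.0003, 0.0726])
```

>>> servo_tool --deltas '[[[13, 1.3, 35], [0, 0, 0.018]], [[26, 2.5, 72], [0, 0, 0.036]], [[39, 3.8, 110], [0, 0, 0.054]], [[52, 5, 145], [0, 0, 0.0726]], [[52.4, 5, 175], [0, 0, 0.0726]]]' --grip -0.2

```text
t: 8.42
ee_pos: [586.8, 254.6, 162.0]
orientation: [-2.303, -2.135, -0.001]
ft_force: [0.5, 0.0, -0.0]
width: 57.9
grasp_force: 0.0
```

>>> servo_tool --deltas '[[[0, 0, 13], [0, 0, 0]], [[0, 0, 13], [0, 0, 0]], [[0, 0, 13], [0, 0, 0]], [[0, 0, 13], [0, 0, 0]]]'

```text
t: 8.75
ee_pos: [589.2, 254.5, 153.4]
orientation: [2.302, 2.137, 0.006]
ft_force: [-0.6, 0.3, 0.8]
width: 52.9
grasp_force: 0.0
```

Run:
```python
from h import *
from workcell import ctrl,get_image
o=ctrl.get_obs();print(o["ee_pos"],o["width"],o["qpos"].round(2))
p=get_image("wrist");P,m=cloud(p);f=p["frame"].astype(int)
print("meter top",rect(P,107,119,m,587,253,70));print("stand foot",rect(P,5,14,m,580,245,90))
print(to(o,(586.9,253.3,71.8),85.7))
```

```text
[589.18184265 254.47128685 153.3830615 ] 52.9053108230223 [0.39 0.5  1.63 0.   1.01 0.46]
meter top (2153, array([587.1, 254.3]), array([61., 24.]), 85.7, 'z', np.float64(113.9), 'mean', array([587.2, 255.6]))
stand foot (3698, array([587. , 253.5]), array([113.6,  75.1]), 85.7, 'z', np.float64(9.2), 'mean', array([587.8, 262.9]))
([-1.5, -2.4, 81.6], [0.0031, -0.0026, 0.0011])
```

>>> servo_tool --deltas '[[[-1, -2, 20], [0, 0, 0]], [[-1, -2, 40], [0, 0, 0]], [[-1, -2, 60], [0, 0, 0]], [[-1, -2, 81], [0, 0, 0]], [[-1, -2, 81], [0, 0, 0]]]'

```text
t: 9.22
ee_pos: [584.5, 253.2, 68.4]
orientation: [-2.3, -2.138, 0.003]
ft_force: [-0.1, 0.3, -0.3]
width: 52.7
grasp_force: 0.0
```

>>> servo_tool --deltas '[[[0, 0, 0], [0, 0, 0]], [[0, 0, 0], [0, 0, 0]], [[0, 0, 0], [0, 0, 0]], [[0, 0, 0], [0, 0, 0]]]'

```text
t: 9.55
ee_pos: [586.8, 254.4, 71.8]
orientation: [2.3, 2.139, 0.006]
ft_force: [0.2, 0.2, -0.2]
width: 52.6
grasp_force: 0.0
```

Run:
```python
from h import *
from workcell import ctrl
o=ctrl.get_obs();print(o["ee_pos"],o["ft_force"],o["width"],to(o,(587,253.7,71.8),85.7))
```

```text
[586.82994681 254.41668533  71.83464209] [ 0.1723269   0.15005377 -0.21786814] 52.619917395033625 ([-0.7, 0.2, 0.0], [0.0026, -0.0024, 0.0024])
```

>>> servo_tool --deltas '[[[-0.5, 0, 0], [0, 0, 0]], [[-0.5, 0, 0], [0, 0, 0]], [[-0.5, 0, 0], [0, 0, 0]], [[-0.5, 0, 0], [0, 0, 0]], [[-0.5, 0, 0], [0, 0, 0]]]' --grip 1

```text
t: 9.97
ee_pos: [585.7, 253.5, 70.0]
orientation: [-2.3, -2.139, -0.001]
ft_force: [1.2, 0.5, -1.1]
width: 23.6
grasp_force: 30.0
```

>>> servo_tool --deltas '[[[0, 0, 0], [0, 0, 0]], [[0, 0, -4], [0, 0, 0]], [[0, 0, -10], [0, 0, 0]], [[0, 0, -20], [0, 0, 0]], [[0, 0, -32], [0, 0, 0]]]'

```text
t: 10.38
ee_pos: [585.3, 253.3, 102.5]
orientation: [-2.3, -2.138, 0.0]
ft_force: [0.4, 0.0, -0.9]
width: 23.9
grasp_force: 30.0
```

>>> servo_tool --deltas '[[[0, 0, -20], [0, 0, 0]], [[0, 0, -45], [0, 0, 0]], [[0, 0, -75], [0, 0, 0]], [[0, 0, -105], [0, 0, 0]], [[0, 0, -130], [0, 0, 0]]]'

```text
t: 10.8
ee_pos: [586.1, 253.5, 235.7]
orientation: [2.301, 2.139, 0.005]
ft_force: [0.3, -0.3, -2.0]
width: 23.6
grasp_force: 30.0
```

>>> servo_tool --deltas '[[[0, 0, -10], [0, 0, 0]], [[0, 0, -15], [0, 0, 0]], [[0, 0, -15], [0, 0, 0]], [[0, 0, -15], [0, 0, 0]]]'

```text
t: 11.13
ee_pos: [584.9, 253.0, 245.9]
orientation: [-2.3, -2.138, 0.001]
ft_force: [-0.3, -0.6, -1.0]
width: 23.9
grasp_force: 30.0
```

Run:
```python
from h import *
from workcell import ctrl,get_image
o=ctrl.get_obs();print(o["ee_pos"],o["ft_force"],o["moment"],o["width"],o["grasp_force"],o["qpos"].round(2))
print(to(o,(620.1,-272.9,260),78.4))
p=get_image("wrist");P,m=cloud(p);cv2.imwrite("pics/w5.png",p["frame"])
for z in range(180,320,20):print(z,rect(P,z,z+20,m,587,254,40))
s=get_image("scene");cv2.imwrite("pics/s5.png",np.hstack([cv2.resize(s["frame"][60:220,220:420],(400,320)),cv2.resize(p["frame"],(400,320))]))
```

```text
[584.89170469 253.00279761 245.88934102] [-0.26168186 -0.57792641 -1.02423182] [-0.047638   -0.07040931  0.02367176] 23.867626092555764 29.95869219303131 [0.39 0.4  1.56 0.   1.18 0.46]
([-522.0, 73.2, -14.4], [-0.0015, -0.0003, 0.1299])
180 (58, array([588.3, 284.2]), array([ 0.4, 24. ]), 85.4, 'z', np.float64(192.4), 'mean', array([588.3, 284.2]))
200 (134, array([587.9, 282.8]), array([ 3.2, 23.9]), 86.2, 'z', np.float64(208.1), 'mean', array([588.2, 283.8]))
220 (152, array([587.6, 283.5]), array([ 2. , 22.8]), 88.5, 'z', np.float64(230.4), 'mean', array([587.9, 283.9]))
240 (182, array([588.1, 283.3]), array([ 2.4, 23.1]), 83.1, 'z', np.float64(250.5), 'mean', array([588.1, 283.9]))
260 (449, array([586.5, 272.4]), array([24.7, 41.4]), 87.5, 'z', np.float64(272.0), 'mean', array([587. , 275.4]))
280 (4346, array([586.3, 261.9]), array([48.5, 38.9]), 62.6, 'z', np.float64(289.9), 'mean', array([586.3, 263.7]))
300 (904, array([585.5, 251.7]), array([22.3, 42.8]), 86.0, 'z', np.float64(310.0), 'mean', array([586.1, 260.8]))
```

View pics/s5.png

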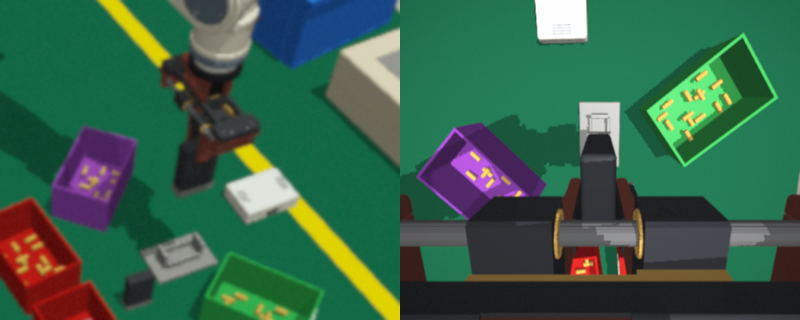

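The meter is held upright: its narrow far face reads y≈284 at every height. The stand below is empty. I carry it over the bins.

>>> servo_tool --deltas '[[[-15, 2, -2], [0, 0, 0.02]], [[-45, 6, -6], [0, 0, 0.05]], [[-85, 12, -10], [0, 0, 0.08]], [[-125, 17.5, -13], [0, 0, 0.11]], [[-165, 23.2, -15], [0, 0, 0.13]]]'

```text
t: 11.65
ee_pos: [596.1, 84.9, 261.1]
orientation: [-2.435, -1.983, 0.001]
ft_force: [0.9, -0.8, -2.0]
width: 23.5
grasp_force: 30.0
```

>>> servo_tool --deltas '[[[-38, 10.5, 0], [0, 0, 0]], [[-76, 21, 0], [0, 0, 0]], [[-114, 31.5, 0], [0, 0, 0]], [[-152, 42, 0], [0, 0, 0]], [[-190, 52.5, 0], [0, 0, 0]]]'

```text
t: 12.07
ee_pos: [608.9, -112.3, 260.6]
orientation: [-2.434, -1.983, 0.001]
ft_force: [0.6, 1.0, -1.8]
width: 23.9
grasp_force: 30.0
```

>>> servo_tool --deltas '[[[-30, 8.3, 0], [0, 0, 0]], [[-60, 16.6, 0], [0, 0, 0]], [[-85, 23.5, 0], [0, 0, 0]], [[-105, 29, 0], [0, 0, 0]], [[-118, 32.8, 0], [0, 0, 0]]]'

```text
t: 12.48
ee_pos: [617.3, -234.7, 260.2]
orientation: [-2.436, -1.981, 0.001]
ft_force: [-0.8, 0.0, -1.6]
width: 23.8
grasp_force: 30.0
```

>>> servo_tool --deltas '[[[0, 0, 0], [0, 0, 0]], [[0, 0, 0], [0, 0, 0]], [[0, 0, 0], [0, 0, 0]], [[0, 0, 0], [0, 0, 0]]]'

```text
t: 12.82
ee_pos: [618.3, -230.5, 261.3]
orientation: [-2.432, -1.986, -0.001]
ft_force: [0.4, 0.6, -1.9]
width: 23.7
grasp_force: 30.0
```

```bash
cat > look.py <<'E'
from h import *
from workcell import ctrl,get_image
import sys
o=ctrl.get_obs();A=R.from_rotvec(o["orientation"]).as_matrix();print(o["ee_pos"],"yaw",np.degrees(np.arctan2(A[1,0],A[0,0])),o["ft_force"],o["width"])
z=float(sys.argv[1]);print(to(o,(620.1,-272.9,z),78.4))
a=np.radians(-11.6);M=np.array([[np.cos(a),-np.sin(a)],[np.sin(a),np.cos(a)]])
for n in("wrist","scene"):
    p=get_image(n);P,m=cloud(p);f=p["frame"].astype(int);cv2.imwrite(f"pics/L_{n}_{z:.0f}.png",p["frame"])
    s=P.copy();s[...,:2]=P[...,:2]@M
    w=m&(f.min(-1)>130)&(abs(s[...,2]-57)<5)&(abs(s[...,0]-662)<60)&(abs(s[...,1]+142)<75)
    if w.any():print(n,"case jig-frame",w.sum(),np.percentile(s[w],[.5,99.5],axis=0).round(1),np.median(s[w][:,2]))
    t=s[m&(f.max(-1)<90)&(s[...,2]>72)&(s[...,2]<330)&(np.hypot(P[...,0]-o["ee_pos"][0],P[...,1]-o["ee_pos"][1])<37)]
    for h in range(70,280,15):
        b=t[abs(t[:,2]-h)<7.5]
        if len(b)>8:print(n,h,len(b),"x",np.percentile(b[:,0],[2,98]).round(1),"y",np.percentile(b[:,1],[2,98]).round(1),"zmin",b[:,2].min().round(1))
E
python3 look.py 145.5
```

```text
[ 618.27562353 -230.54131317  261.29848716] yaw 78.45420634481972 [ 0.35294988  0.58037011 -1.91302548] 23.738363676555505
([-41.3, 10.3, 115.7], [-0.0006, -0.0016, 0.0009])
wrist case jig-frame 1034 [[ 623.1 -167.2   54. ]
 [ 702.5  -88.3   60.4]] 58.02531209353697
wrist 220 53 x [643.9 663.1] y [-70.8 -70.1] zmin 216.3
wrist 235 83 x [643.4 663. ] y [-70.8 -70.1] zmin 228.0
wrist 250 100 x [643.1 663. ] y [-70.7 -70.1] zmin 242.5
wrist 265 138 x [643. 663.] y [-70.9 -70. ] zmin 257.5
scene case jig-frame 790 [[ 623.5 -196.2   52.5]
 [ 702.8  -88.2   61.8]] 57.64743789108479
scene 205 37 x [661.4 666.7] y [-127.6  -78. ] zmin 202.3
scene 220 73 x [661.2 666.1] y [-129.1  -70.7] zmin 212.5
scene 235 70 x [660.9 665.7] y [-129.2  -71.4] zmin 228.1
scene 250 69 x [660.8 666.3] y [-129.   -72.8] zmin 242.8
scene 265 72 x [660.9 665.8] y [-130.6  -71.3] zmin 258.1
```

>>> servo_tool --deltas '[[[-14, 3, 0], [0, 0, 0]], [[-28, 7, 0], [0, 0, 0]], [[-41, 10.4, 0], [0, 0, 0]], [[-41, 10.4, 0], [0, 0, 0]]]'

```text
t: 13.25
ee_pos: [620.4, -277.3, 261.4]
orientation: [2.436, 1.983, 0.001]
ft_force: [-0.7, 0.3, -2.4]
width: 23.9
grasp_force: 30.0
```

>>> servo_tool --deltas '[[[0, 0, 20], [0, 0, 0]], [[0, 0, 45], [0, 0, 0]], [[0, 0, 65], [0, 0, 0]], [[0, 0, 78], [0, 0, 0]], [[0, 0, 83], [0, 0, 0]]]'

```text
t: 13.67
ee_pos: [619.0, -273.8, 175.8]
orientation: [-2.432, -1.982, 0.001]
ft_force: [-0.1, -0.0, -1.4]
width: 24.2
grasp_force: 30.0
```

>>> servo_tool --deltas '[[[0, 0, 0], [0, 0, 0]], [[0, 0, 0], [0, 0, 0]], [[0, 0, 0], [0, 0, 0]], [[0, 0, 0], [0, 0, 0]], [[0, 0, 0], [0, 0, 0]]]'

```text
t: 14.08
ee_pos: [620.9, -274.3, 179.6]
orientation: [2.434, 1.985, 0.003]
ft_force: [-0.5, -0.2, -1.5]
width: 23.9
grasp_force: 30.0
```

```bash
python3 look.py 146
python3 - <<'E'
import cv2,numpy as np
a=cv2.imread("pics/L_wrist_146.png");b=cv2.imread("pics/L_scene_146.png")
cv2.imwrite("pics/v6.png",np.hstack([cv2.resize(a[:260,120:390],(400,385)),cv2.resize(b[160:290,110:245],(400,385),interpolation=2)]))
E
```

```text
[ 620.94695663 -274.26104374  179.64155752] yaw 78.39365220892216 [-0.45545248 -0.24393549 -1.46862369] 23.936083972911916
([1.1, -1.2, 33.6], [0.0018, -0.0007, -0.0001])
wrist case jig-frame 4157 [[ 623.4 -182.2   54.2]
 [ 702.2  -87.9   60. ]] 58.143107962041654
wrist 145 81 x [654.7 674.8] y [-113.1 -112.3] zmin 138.1
wrist 160 93 x [654.5 674.5] y [-113.1 -112.3] zmin 153.2
wrist 175 120 x [654.4 674.4] y [-113.  -112.3] zmin 167.6
wrist 190 152 x [654.4 674.3] y [-112.9 -112.2] zmin 183.1
wrist 205 321 x [644.8 683.4] y [-135.6 -112.2] zmin 197.5
wrist 220 4065 x [648.2 680.5] y [-154.4 -112.4] zmin 212.5
wrist 235 645 x [643.4 684.8] y [-148.3 -134. ] zmin 227.5
wrist 250 654 x [644.5 683.6] y [-141.7 -133.9] zmin 242.5
wrist 265 474 x [647.4 680.8] y [-156.3 -134. ] zmin 257.5
scene case jig-frame 692 [[ 625.  -195.6   52.4]
 [ 702.3  -87.8   61.8]] 57.57720798227183
scene 130 53 x [671.2 677.4] y [-170.1 -113.1] zmin 123.6
scene 145 66 x [671.4 676.8] y [-172.2 -114.1] zmin 137.5
scene 160 63 x [671.3 677. ] y [-172.1 -113.8] zmin 152.9
scene 175 46 x [671.7 676.9] y [-172.1 -114.7] zmin 168.0
```

View pics/v6.png

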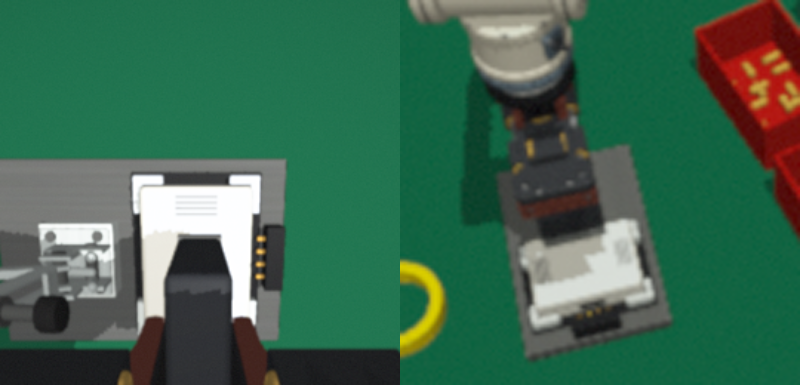

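The wrist view shows the meter square above the case, with the clamp arm open and clear at the left. Now I measure the lower edge exactly, without the colour filter.

```bash
cat > bot.py <<'E'
from h import *
from workcell import ctrl,get_image
o=ctrl.get_obs();a=np.radians(-11.6);M=np.array([[np.cos(a),-np.sin(a)],[np.sin(a),np.cos(a)]])
t=o["ee_pos"][:2]@M;print(o["ee_pos"],"tcp jig",t)
for n in("wrist","scene"):
    p=get_image(n);P,m=cloud(p);s=P.copy();s[...,:2]=P[...,:2]@M;s[~m]=1e4
    k=(abs(s[...,1]-t[1]-31)<2.5)&(abs(s[...,0]-t[0])<14) if n=="wrist" else (abs(s[...,0]-t[0]-12)<5)&(abs(s[...,1]-t[1])<28)
    q=s[k&(s[...,2]>65)&(s[...,2]<260)];z=np.sort(q[:,2])
    print(n,len(q),"lowest",z[:12].round(1),"x",np.percentile(q[:,0],[1,50,99]).round(1),"y",np.percentile(q[:,1],[1,50,99]).round(1))
    if n=="wrist":
        e=[np.min(q[abs(q[:,0]-x)<1.5,2],initial=999).round(1) for x in range(int(t[0])-12,int(t[0])+14,3)];print(e)
        lo=q[q[:,2]<z[0]+60];print("tilt y/z",np.polyfit(lo[:,2],lo[:,1],1)[0].round(4))
E
python3 bot.py
```

```text
[ 620.67211861 -274.09714909  179.183192  ] tcp jig [ 663.10993044 -143.69532391]
wrist 1216 lowest [121.  121.5 121.6 121.8 121.8 121.8 121.9 121.9 122.1 122.1 122.2 122.4] x [652.8 664.1 675.4] y [-115.1 -112.5 -112.1]
[np.float64(135.1), np.float64(121.6), np.float64(121.0), np.float64(121.8), np.float64(122.2), np.float64(121.8), np.float64(121.5), np.float64(122.1), np.float64(121.9)]
tilt y/z -0.0024
scene 222 lowest [117.9 117.9 120.3 120.3 120.8 121.  121.3 121.7 121.7 122.9 123.4 123.6] x [671.3 674.3 677.2] y [-171.  -143.5 -116.4]
```

Run:
```python
from h import *
from workcell import ctrl,get_image
o=ctrl.get_obs();a=np.radians(-11.6);M=np.array([[np.cos(a),-np.sin(a)],[np.sin(a),np.cos(a)]])
t=o["ee_pos"][:2]@M;p=get_image("wrist");P,m=cloud(p);s=P.copy();s[...,:2]=P[...,:2]@M;s[~m]=1e4
q=s[(abs(s[...,0]-t[0])<8)&(s[...,1]>t[1]-25)&(s[...,1]<t[1]+28)&(s[...,2]>205)&(s[...,2]<235)]
print(o["ee_pos"],len(q),np.percentile(q[:,2],[2,25,50,75,98]))
w=s[(abs(s[...,0]-t[0])<30)&(s[...,1]>t[1]+35)&(s[...,1]<t[1]+50)];print("case top",np.percentile(w[:,2],[5,50,95]))
A=np.c_[q[:,:2]-t,np.ones(len(q))];print("plane",np.linalg.lstsq(A,q[:,2],rcond=None)[0])
```

```text
[ 620.45460938 -274.01206307  178.81767689] 2225 [221.81343789 222.63553972 223.00670146 223.40874214 224.25697292]
case top [57.13525776 58.31440077 59.45319639]
plane [-6.04348637e-04  1.32458325e-03  2.23007934e+02]
```

>>> servo_tool --deltas '[[[0.6, 0, 8], [0, 0, 0]], [[1.2, 0, 16], [0, 0, 0]], [[1.2, -0.4, 24], [0, 0, 0]], [[1.2, -0.4, 30], [0, 0, 0]], [[1.2, -0.4, 33], [0, 0, 0]]]'

```text
t: 14.75
ee_pos: [619.3, -272.3, 143.5]
orientation: [-2.432, -1.984, 0.0]
ft_force: [-0.5, 0.2, -2.1]
width: 23.4
grasp_force: 30.0
```

>>> servo_tool --deltas '[[[0, 0, 0], [0, 0, 0]], [[0, 0, 0], [0, 0, 0]], [[0, 0, 0], [0, 0, 0]], [[0, 0, 0], [0, 0, 0]], [[0, 0, 0], [0, 0, 0]]]'

```text
t: 15.17
ee_pos: [620.5, -272.8, 145.9]
orientation: [-2.435, -1.985, -0.002]
ft_force: [0.4, -0.2, -1.6]
width: 23.8
grasp_force: 30.0
```

>>> servo_tool --deltas '[[[0, 0, 0], [0, 0, 0]], [[0, 0, 0], [0, 0, 0]], [[0, 0, 0], [0, 0, 0]], [[0, 0, 0], [0, 0, 0]], [[0, 0, 0], [0, 0, 0]]]'

```text
t: 15.58
ee_pos: [620.2, -272.7, 145.5]
orientation: [-2.434, -1.985, -0.001]
ft_force: [0.8, -0.3, -1.3]
width: 23.9
grasp_force: 30.0
```

```bash
cat > fin.py <<'E'
from h import *
from workcell import ctrl,get_image
a=np.radians(-11.6);M=np.array([[np.cos(a),-np.sin(a)],[np.sin(a),np.cos(a)]])
for i in range(3):
    p=get_image("wrist");o=ctrl.get_obs();t=o["ee_pos"][:2]@M;P,m=cloud(p);f=p["frame"];s=P.copy();s[...,:2]=P[...,:2]@M;s[~m]=1e4
    T=o["ee_pos"][2]+44
    q=s[(abs(s[...,0]-t[0])<8)&(s[...,1]>t[1]-25)&(s[...,1]<t[1]+28)&(abs(s[...,2]-T)<10)]
    w=s[(abs(s[...,0]-t[0])<30)&(s[...,1]>t[1]+35)&(s[...,1]<t[1]+50)]
    print(o["ee_pos"].round(1),"tcp jig",t.round(1),"gap",np.median(q[:,2])-np.median(w[:,2])-105)
c=s[(f.min(-1)>130)&(abs(s[...,2]-57)<5)&(abs(s[...,0]-662)<60)&(abs(s[...,1]+142)<75)];print("case",np.percentile(c,[.5,99.5],axis=0).round(1))
n=s[(abs(s[...,1]-t[1]-31)<2)&(abs(s[...,0]-t[0])<16)&(s[...,2]>100)&(s[...,2]<T-8)&(s[...,2]<150)];print("face x",np.percentile(n[:,0],[1,99]),"y",np.median(n[:,1]))
R0=R.from_rotvec(o["orientation"]).as_matrix();print("z axis",R0[:,2],"yaw",np.degrees(np.arctan2(R0[1,0],R0[0,0])),o["ft_force"])
E
python3 fin.py
```

```text
[ 620.2 -272.7  145.4] tcp jig [ 662.3 -142.4] gap 26.289433507534284
[ 620.2 -272.7  145.4] tcp jig [ 662.3 -142.4] gap 26.360455153450346
[ 620.2 -272.7  145.4] tcp jig [ 662.4 -142.4] gap 26.23769785925313
case [[ 623.4 -173.3   54.6]
 [ 702.3  -88.3   60. ]]
face x [651.77817321 674.816608  ] y -111.14764546624829
z axis [ 1.65361365e-04  1.12867945e-03 -9.99999349e-01] yaw 78.39299822228728 [-0.19342692 -0.15589499 -2.18642643]
```

>>> servo_tool --deltas '[[[0, 0, 0.6], [0, 0, 0]], [[0, 0, 1.2], [0, 0, 0]], [[0, 0, 1.2], [0, 0, 0]], [[0, 0, 1.2], [0, 0, 0]], [[0, 0, 1.2], [0, 0, 0]]]'

```text
t: 16.15
ee_pos: [620.2, -272.7, 144.2]
orientation: [-2.434, -1.985, -0.001]
ft_force: [-0.3, -0.1, -1.4]
width: 24.1
grasp_force: 30.0
```

>>> servo_tool --deltas '[[[0, 0, 0], [0, 0, 0]], [[0, 0, 0], [0, 0, 0]], [[0, 0, 0], [0, 0, 0]], [[0, 0, 0], [0, 0, 0]], [[0, 0, 0], [0, 0, 0]]]'

```text
t: 16.57
ee_pos: [620.2, -272.7, 144.2]
orientation: [-2.434, -1.985, -0.001]
ft_force: [0.4, 1.1, -2.3]
width: 23.9
grasp_force: 30.0
```

```bash
python3 fin.py; python3 -c "
from workcell import get_image;import cv2
p=get_image('scene');cv2.imwrite('pics/end.png',cv2.resize(p['frame'][120:320,60:400],(780,459)))"
```

```text
[ 620.2 -272.7  144.2] tcp jig [ 662.4 -142.4] gap 25.117169584043097
[ 620.2 -272.7  144.2] tcp jig [ 662.3 -142.4] gap 25.091684786562155
[ 620.2 -272.7  144.2] tcp jig [ 662.4 -142.4] gap 25.12246978453183
case [[ 623.5 -174.    54.7]
 [ 702.4  -88.3   60. ]]
face x [651.78562618 675.0095737 ] y -111.15746750763259
z axis [ 1.67449731e-04  1.13910194e-03 -9.99999337e-01] yaw 78.39119657132038 [ 0.81628983 -0.54439066 -0.68841718]
```

View pics/end.png

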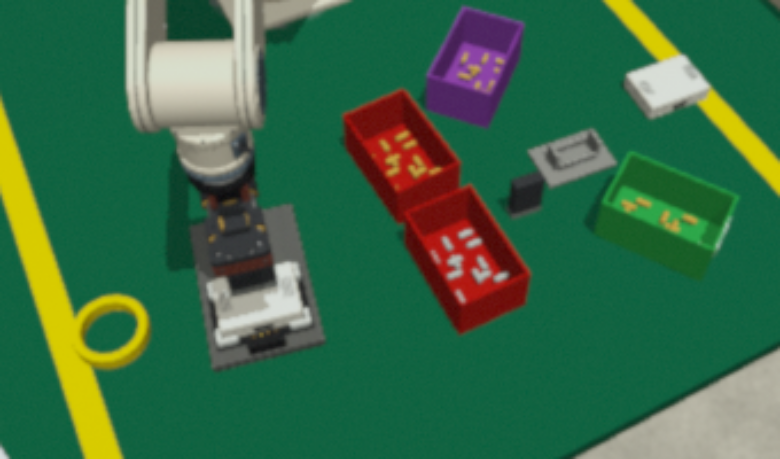

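The meter hangs 25 mm above the case (crop px ~260,300). The bins, tape roll and spare case are where they were, so I'm handing in.

```bash
python3 -c "from workcell import close_job;print(close_job())"
```

```text
the job is handed in; nothing more can be done
None
```

Job handed in: the clamp is fully open (handle measured at about 74°) and the meter is held still and square, measured 25.1 mm above and within about 1 mm of the case's middle; the verdict was not shown.

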